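# Put the spice drawer back in order

## Task

Sort the mixed row in the spice drawer into the clear trays: the two slim jars go into the tray that already holds a slim jar, the two squat jars into the tray that already holds a squat jar, one jar to a bay, standing upright on the bay floor, and the pestle lies flat in the long bay beside the folded funnel. The jars are glass, so set them down rather than drop them and do not knock any over, and leave the mortar where it stands.

Things in the scene. Friction and masses are not known exactly. Their poses are not given: they have to be found in the camera images.
- tall_jar_1: Loose slim hexagonal clear glass jar, 34 across its flats, 80 tall: glass up to 66, then a round silver cap 30 across. About 75 g. Stands upright at the start. Origin: centre of its underside; z up along its axis; its x axis is normal to one pair of flats (the other pairs lie 60 degrees to either side). All sizes in mm.
- tall_jar_2: Loose slim hexagonal clear glass jar, 34 across its flats, 80 tall: glass up to 66, then a round silver cap 30 across. About 75 g. Stands upright at the start. Origin: centre of its underside; z up along its axis; its x axis is normal to one pair of flats (the other pairs lie 60 degrees to either side). All sizes in mm.
- squat_jar_1: Loose squat hexagonal clear glass jar, 44 across its flats, 50 tall: glass up to 38, then a round silver cap 40 across. About 85 g. Stands upright at the start. Origin: centre of its underside; z up along its axis; its x axis is normal to one pair of flats (the other pairs lie 60 degrees to either side). All sizes in mm.
- squat_jar_2: Loose squat hexagonal clear glass jar, 44 across its flats, 50 tall: glass up to 38, then a round silver cap 40 across. About 85 g. Stands upright at the start. Origin: centre of its underside; z up along its axis; its x axis is normal to one pair of flats (the other pairs lie 60 degrees to either side). All sizes in mm.
- pestle: Loose small black steel pestle lying flat: an eight-sided bar 20 across its flats, with blunt round ends, 106 long over all, about 220 g. Origin: middle of its length, on its axis (10 above what it lies on); x along its length. It lies on a flat, so two flats stand upright to be gripped. All sizes in mm.
- tray_tall: Clear acrylic tray, white top edges, fixed, outside 78 (x) x 214 (y) x 14 high, floor and walls 4 thick. Origin: centre of its underside, on the drawer floor; z up, y along it. Three bays, each 70 (x) x 66 (y) inside, centred at y = +70, 0, -70. In the y = +70 bay sits a slim jar like the loose ones, secured; the other two are empty. All sizes in mm.
- tray_squat: Clear acrylic tray, white top edges, fixed, outside 78 (x) x 214 (y) x 14 high, floor and walls 4 thick. Origin: centre of its underside, on the drawer floor; z up, y along it. Three bays, each 70 (x) x 66 (y) inside, centred at y = +70, 0, -70. In the y = +70 bay sits a squat jar like the loose ones, secured; the other two are empty. All sizes in mm.
- tray_tools: Clear acrylic tray, white top edges, fixed, outside 78 (x) x 214 (y) x 14 high, floor and walls 4 thick. Origin: centre of its underside, on the drawer floor; z up, y along it. Two bays: a short one centred at y = +70 that holds the folded aluminium funnel (50 x 54, 16 high, secured), and a long empty one, 70 (x) x 136 (y) inside, centred at y = -35, for the pestle. All sizes in mm.
- mortar: White porcelain mortar, 90 across the rim, 55 tall, open, empty, about 420 g, loose among the things; it stays where it is. Origin: centre of its underside. (A low white dish, 64 across, 22 high, stands in the same row. The drawer floor is 10 above the work surface, its walls up to 60; the other clutter lies beyond the trays and at the sides.) All sizes in mm.
Not all that is in view belongs to the job. What is shaped like the squat_jar_1 but blue or yellow is not meant.

How it is judged:
By the outcome, as a careful person would: the job done as asked, in the order asked, and still so for the second after the job is handed in, with the robot touching nothing.
It also fails if it takes over 128 s, if anything falls off the work surface, if the arm or the gripper's body presses on something with over 40 N, if the wrist force passes 120 N, or if a joint passes its speed limit or range.

## Robot

A 6-joint arm with a two-finger parallel gripper is mounted at the origin on the work surface. World frame = base frame: x ahead of the robot, y to its left, z up, the work surface at z = 0. Lengths are in mm, angles in rad, forces in N, time in s.
With the tool pointing down it reaches from about 325 to 900 mm from the base axis. Payload 6.1 kg.
Tool frame: the origin (TCP) lies where the fingers leave the gripper's body, on its centre line; the fingertips stand 73 mm ahead of it and the grasp point (between the pads) lies manip.grip_depth ahead of it (manip.grip_depth is the distance from the TCP to the grasp point, in mm); z points along the fingers, y is the line along which they close (so a half turn about z gives the same grasp; the last joint's range is limited). The gripper opens to 85 mm and grips with 20 to 120 N. Pads are 22 mm wide; open, the fingers measure 114 mm over their backs; the gripper's body (76 mm by 85 mm) begins 54 mm behind the grasp point. The pads swing forward as they close: fully open they stand 13 mm farther back than shut.
Start: joints at [-1.461, 0.22, 1.526, -0, 1.395, -0.126], TCP at [146.006, -607.699, 303.9] pointing down, gripper open.
Joint ranges: [-2.98, 2.98], [-0.91, 2.08], [0.09, 2.57], [-1.24, 4.39], [0.2, 2.65], [-2.68, 2.68]. Speed limits (rad/s): [2.57, 2.57, 3.01, 3.14, 3.14, 3.14].

## Interface

Orientations are given as a unit quaternion [w, x, y, z].
In Python, from plant import manip gives the robot as it stands. The module is installed in compiled form; this text tells all that it offers. Calls block until the motion is done:
- manip.reach(position, orientation): joint-space move of the TCP to a pose.
- manip.movel(position, feed=150, orientation=None): straight line of the TCP; orientation=None keeps the orientation; feed is the mean speed in mm/s.
- manip.movej(angles): joint-space move.
- manip.gripper_to(opening, effort=None): finger opening in mm; effort is the grip in N (None keeps the last); returns when the fingers have stopped.
- manip.wait(seconds).
- manip.ik(position, orientation): joint angles nearest the present ones, or None.
- manip.read_camera(name): name is "side" or "top"; returns a dict with "img" (400x640x3 uint8, red, green, blue), "depth" (400x640 float32, mm along the optical axis (not along the pixel's ray), 0 where there is no reading), "intrinsics" (3x3 intrinsics, pixels), "R" (3x3) and "t" (3): a world point X has camera coordinates R X + t. Camera axes: x right, y down, z forward; pixel columns grow to the right and rows downward; lengths in mm; the calibration is good to about 2 mm. A picture is of the moment at which its call begins.
A pose or a line that the arm cannot do raises manip.PlanningError and nothing moves.
- manip.job_done(): hands the job in; it is judged then, once.
Readings, each from a call of its own:
- manip.read_t(): time.
- manip.read_qpos(): joint angles.
- manip.read_dq(): joint speeds.
- manip.read_joint_efforts(): joint torques, N m.
- manip.read_ee_pos(): TCP position.
- manip.read_orientation(): TCP orientation.
- manip.read_force(): force on the tool from outside, world axes, zero at the start.
- manip.read_wrist_torque(): the same for the moment, N m.
- manip.read_gripper_width(): finger opening in mm.
- manip.read_grasp_force(): force on a finger pad.
Only numpy, scipy, OpenCV 4.12 (cv2) and the standard library are available. Lean on these libraries where they do the work, as an engineer would, in place of code of your own. Each camera call takes 0.05 s, during which the arm holds its last target. There are 200 camera calls.

## Working session

There is one attempt and no reset: what is moved stays moved. The work goes in short steps, each a Python script; the robot and the scene stay as the last script left them, time stands still between calls to the robot, and variables do not carry over. Pictures are saved under pics/ and viewed, at most 14 in all, crops included, and the job is handed in when it is done.

```bash
mkdir -p pics; python3 - <<'E'
from plant import manip
import cv2,numpy as np
print(manip.grip_depth, manip.read_orientation(), manip.read_t())
for n in("top","side"):
    c=manip.read_camera(n); cv2.imwrite(f"pics/{n}0.png",c["img"][...,::-1]); np.savez(f"{n}0.npz",**c)
    print(n,c["intrinsics"].round(1).tolist(),c["R"].round(3).tolist(),c["t"].round(1), (-c["R"].T@c["t"]).round(1))
E
```

```text
53.900000000000006 [-9.74927191e-04  9.93062109e-01  1.17586974e-01  3.93020681e-06] 0.0
top [[506.5, 0.0, 316.1], [0.0, 506.5, 194.6], [0.0, 0.0, 1.0]] [[0.016, -1.0, -0.015], [-0.993, -0.014, -0.119], [0.118, 0.017, -0.993]] [  32.4  441.9 1315.6] [ 282.5   17.  1359. ]
side [[368.6, 0.0, 320.2], [0.0, 368.6, 202.8], [0.0, 0.0, 1.0]] [[0.987, -0.159, -0.019], [-0.131, -0.736, -0.664], [0.092, 0.658, -0.747]] [-405.9  104.2 1016.2] [ 321.1 -656.7  820.9]
```

View pics/top0.png

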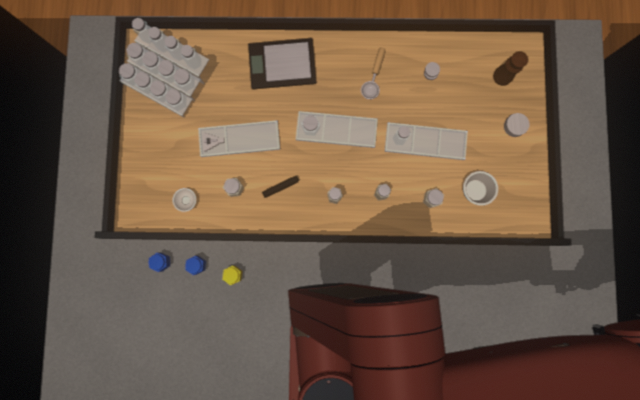

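View pics/side0.png

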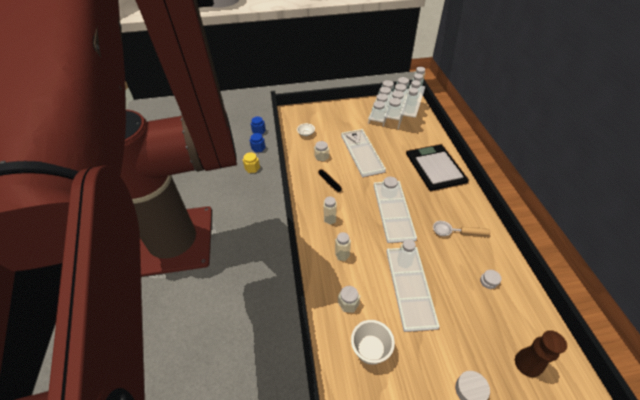

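Both views are clear of the arm. In the top view, the row runs left to right:
- dish at (185,200)
- squat jar at (233,186)
- pestle at (281,186)
- slim jars at (335,194) and (383,190)
- squat jar at (434,198)
- mortar at (480,188)

The trays are tools at (239,138), squat at (337,129) and tall at (427,141).

```bash
cat > h.py <<'E'
import numpy as np,cv2
def cloud(c):
    v,u=np.mgrid[:400,:640]; K=c["intrinsics"]; d=c["depth"]
    P=np.stack([(u-K[0,2])*d/K[0,0],(v-K[1,2])*d/K[1,1],d],-1)
    return (P-c["t"])@c["R"]
def ray(c,uv,z):
    K=c["intrinsics"]; r=np.linalg.inv(K)@np.c_[np.atleast_2d(uv),np.ones(len(np.atleast_2d(uv)))].T
    d=(c["R"].T@r).T; o=-c["R"].T@c["t"]
    return (o+d*((z-o[2])/d[:,2])[:,None])
E
python3 - <<'E'
import numpy as np,cv2
from h import *
c=dict(np.load("top0.npz")); X=cloud(c)
s=dict(np.load("side0.npz")); Y=cloud(s)
for n,(u,v) in dict(dish=(185,200),sqA=(233,186),pes=(281,186),tA=(335,194),tB=(383,190),sqB=(434,198),mort=(480,188),floor=(310,210)).items():
    w=X[v-14:v+15,u-14:u+15].reshape(-1,3); ok=c["depth"][v-14:v+15,u-14:u+15].ravel()>0
    w=w[ok]; zt=np.percentile(w[:,2],99); m=w[:,2]>zt-6
    print(n,"z99",zt.round(1),"zmed",np.median(w[:,2]).round(1),"top centroid",w[m].mean(0).round(1),m.sum(),"range",w[m].min(0).round(0),w[m].max(0).round(0))
def crop(c,x0,x1,y0,y1,k,f):
    cv2.imwrite(f,cv2.resize(c["img"][y0:y1,x0:x1,::-1],None,fx=k,fy=k,interpolation=cv2.INTER_CUBIC))
A=[cv2.resize(c["img"][y-20:y+20,x-33:x+33,::-1],None,fx=6,fy=6,interpolation=cv2.INTER_CUBIC) for x,y in((233,186),(335,194),(383,190),(434,196))]
cv2.imwrite("pics/jars.png",np.vstack([np.hstack(A[:2]),np.hstack(A[2:])]))
crop(c,185,480,105,165,2.7,"pics/trays.png")
E
```

```text
dish z99 36.6 zmed 15.0 top centroid [423.8 389.   33.3] 93 range [392. 357.  31.] [453. 418.  40.]
sqA z99 65.0 zmed 12.7 top centroid [457.  257.8  61.8] 126 range [438. 239.  59.] [477. 278.  67.]
pes z99 34.2 zmed 11.8 top centroid [463.9 132.4  31. ] 127 range [438.  96.  28.] [487. 169.  36.]
tA z99 93.7 zmed 11.6 top centroid [438.   -9.4  91. ] 96 range [423. -22.  88.] [451.   3.  96.]
tB z99 94.2 zmed 11.5 top centroid [ 448.6 -133.    91.5] 85 range [ 435. -146.   88.] [ 463. -120.   98.]
sqB z99 64.1 zmed 12.4 top centroid [ 436.6 -268.7   61.1] 146 range [ 417. -288.   58.] [ 456. -249.   69.]
mort z99 68.5 zmed 28.6 top centroid [ 459.6 -383.1   65.5] 101 range [ 423. -418.   63.] [ 497. -344.   73.]
floor z99 17.5 zmed 10.5 top centroid [403.   55.7  13.4] 294 range [364.  17.  12.] [440.  93.  21.]
```

View pics/jars.png

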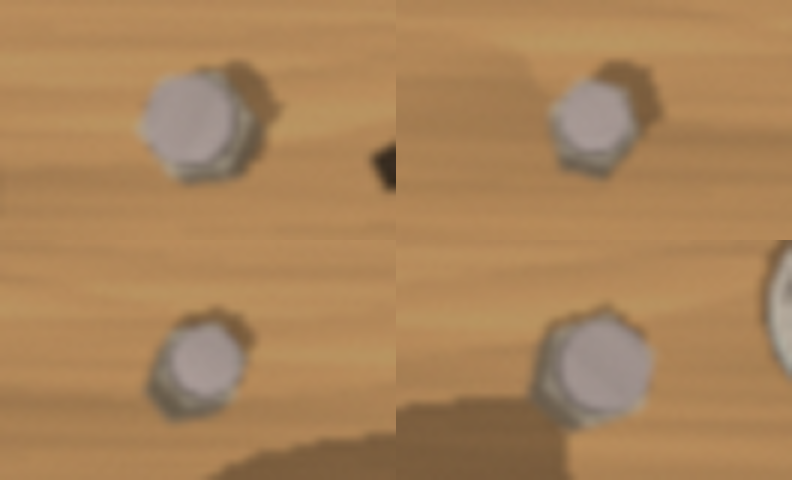

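View pics/trays.png

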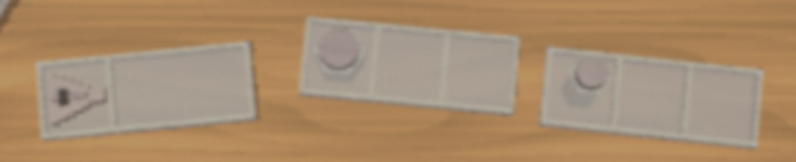

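The crops show the cap tops and the hex edges. The depth heights (61 and 91) match the expected 60 and 90. Tray outlines, pestle angle and hex edges are next, from masks.

```bash
python3 - <<'E'
import numpy as np,cv2
from h import *
c=dict(np.load("top0.npz"))
k=4; big=cv2.resize(c["img"],None,fx=k,fy=k,interpolation=cv2.INTER_CUBIC)
hsv=cv2.cvtColor(big,cv2.COLOR_RGB2HSV); S=cv2.GaussianBlur(hsv[...,1],(5,5),0)
back=lambda p:(np.asarray(p,float)+.5)/k-.5
def blob(mask,u,v,r):
    m=np.zeros_like(mask); sl=np.s_[max(0,(v-r[1])*k):(v+r[1])*k,(u-r[0])*k:(u+r[0])*k]; m[sl]=mask[sl]
    cs,_=cv2.findContours(m,cv2.RETR_EXTERNAL,cv2.CHAIN_APPROX_NONE); return max(cs,key=cv2.contourArea)
print("sat wood",S[210*k,310*k],"tray",S[137*k,250*k],"edge",S[129*k,352*k])
low=(S<105).astype(np.uint8)*255
def rect(cn,z):
    w=ray(c,back(cn[:,0]),z); (cx,cy),sz,a=cv2.minAreaRect(w[:,:2].astype(np.float32)); b=cv2.boxPoints(((cx,cy),sz,a))
    e=max((b[1]-b[0],b[2]-b[1]),key=np.linalg.norm); return np.round([cx,cy,*sorted(sz)],1),np.degrees(np.arctan2(e[1],e[0])).round(1)
for n,u,v in(("tools",239,138),("squat",337,129),("tall",427,141)):
    cl=cv2.morphologyEx(low,cv2.MORPH_CLOSE,np.ones((25,25))); print(n,rect(blob(cl,u,v,(48,26)),24))
dark=(hsv[...,2]<75).astype(np.uint8)*255
print("pestle",rect(blob(dark,281,186,(25,18)),22))
for n,u,v,zt in(("sqA",233,186,48),("tA",335,194,76),("tB",383,190,76),("sqB",434,198,48)):
    cn=blob(low,u,v,(18,18)); h=cv2.approxPolyDP(cv2.convexHull(cn),4,True)[:,0]
    w=ray(c,back(h),12)[:,:2]; e=np.roll(w,-1,0)-w
    print(n,[(int(np.hypot(*d)),round(float((np.degrees(np.arctan2(d[1],d[0]))-90+30)%60-30),0), p.round(0).tolist()) for d,p in zip(e,w+e/2) if np.hypot(*d)>9])
E
```

```text
sat wood 130 tray 33 edge 34
tools (array([592. , 251.1,  85. , 219.9]), np.float32(-83.6))
squat (array([620.9, -11.8,  85.1, 218.9]), np.float32(85.1))
tall (array([ 591.6, -252.2,   85.1,  220. ]), np.float32(84.4))
pestle (array([463.3, 134.8,  16.9, 100.7]), np.float32(-63.3))
sqA [(23, 9.0, [478.0, 247.0]), (12, -16.0, [463.0, 238.0]), (20, 0.0, [448.0, 242.0]), (28, 2.0, [438.0, 261.0]), (27, 10.0, [448.0, 284.0]), (17, 12.0, [467.0, 291.0]), (12, -11.0, [480.0, 284.0]), (25, 4.0, [486.0, 267.0])]
tA [(20, -12.0, [464.0, -15.0]), (22, -16.0, [451.0, -27.0]), (24, -11.0, [430.0, -22.0]), (17, -10.0, [423.0, -6.0]), (17, -7.0, [432.0, 6.0]), (13, 28.0, [447.0, 10.0]), (18, -18.0, [460.0, 2.0])]
tB [(21, 11.0, [470.0, -153.0]), (19, 14.0, [452.0, -158.0]), (14, -24.0, [438.0, -149.0]), (18, 7.0, [433.0, -135.0]), (16, 12.0, [438.0, -120.0]), (18, 15.0, [453.0, -117.0]), (13, -2.0, [467.0, -123.0]), (19, 13.0, [475.0, -137.0])]
sqB [(26, 18.0, [458.0, -292.0]), (22, 19.0, [438.0, -299.0]), (15, -27.0, [422.0, -291.0]), (24, 10.0, [416.0, -273.0]), (21, 17.0, [421.0, -253.0]), (22, 18.0, [440.0, -247.0]), (12, -12.0, [455.0, -254.0]), (24, 15.0, [463.0, -270.0])]
```

```bash
cat >> h.py <<'E'
from plant import manip
D=53.9
def q(deg):  # tool down, closing line at deg from world x
    a=np.radians(deg)/2+np.pi/4   # half-angle of tool-x direction (deg+90)
    return [0,float(np.cos(a)),float(np.sin(a)),0]
def pick(xy,zg,yaw,opening,effort,lift=100):
    p=lambda z:[float(xy[0]),float(xy[1]),float(z+D)]
    manip.gripper_to(opening); manip.reach(p(zg+lift),q(yaw)); print("at",np.round(manip.read_ee_pos(),1),"q6",manip.read_qpos()[5],manip.grip_depth)
    manip.movel(p(zg+15),feed=200); manip.movel(p(zg),feed=60)
    manip.gripper_to(5,effort); print("grip w",manip.read_gripper_width(),"f",manip.read_grasp_force(),"depth",manip.grip_depth,"t",manip.read_t())
    manip.movel(p(zg+lift),feed=150); print("lifted w",manip.read_gripper_width(),"F",np.round(manip.read_force(),1))
def place(xy,zg,yaw,opening,lift=100):
    p=lambda z:[float(xy[0]),float(xy[1]),float(z+D)]
    manip.movel(p(zg+lift),feed=220,orientation=q(yaw)); print("held w",manip.read_gripper_width())
    manip.movel(p(zg+12),feed=150); manip.movel(p(zg),feed=25); print("down F",np.round(manip.read_force(),1))
    manip.gripper_to(opening); manip.movel(p(zg+lift),feed=150); print("t",manip.read_t())
E
python3 - <<'E'
from h import *
print(manip.ik([448.6,-133,160+D],q(12)), manip.read_orientation(),q(-76.5))
pick((449,-133.5),10+43,12,62,35)
E
```

```text
[-4.57007072e-01 -7.46940496e-02  2.01435504e+00 -4.44089210e-16
  1.20193167e+00 -6.66446582e-01] [-8.80774240e-04  9.93055066e-01  1.17647189e-01  7.54197283e-06] [0, 0.9930684569549263, 0.11753739745783764, 0]
at [ 449.2 -134.3  207.2] q6 -0.6669031131437069 53.900000000000006
grip w 32.97933535951259 f 35.46515978698153 depth 53.900000000000006 t 3.85
lifted w 33.623240045395654 F [-0.1  0.  -0.6]
```

```bash
python3 - <<'E'
from h import *
place((586.2,-321.7),14+43,-5.6,56)
pick((438.5,-9.5),10+43,-12,62,35)
place((593,-252),14+43,-5.6,56)
manip.reach([450,258,98+46+D],q(5))
c=manip.read_camera("top"); cv2.imwrite("pics/p1.png",cv2.resize(c["img"][100:220,170:520,::-1],None,fx=2.2,fy=2.2,interpolation=cv2.INTER_CUBIC))
s=manip.read_camera("side"); cv2.imwrite("pics/s1.png",cv2.resize(s["img"][120:370,280:460,::-1],None,fx=2.2,fy=2.2,interpolation=cv2.INTER_CUBIC))
X=cloud(c); m=(X[...,2]>80)&(X[...,2]<105)&(abs(X[...,0]-592)<45)&(abs(X[...,1]+252)<115)
n,l,st,ct=cv2.connectedComponentsWithStats(m.astype(np.uint8))
for i in range(1,n):
    if st[i,4]>20: print(X[l==i].mean(0).round(1),st[i,4])
E
```

```text
held w 33.6095400568841
down F [-1.5  0.2  3.5]
t 8.4083
at [439.4 -10.2 207.5] q6 0.007178799377734722 53.900000000000006
grip w 33.823843127403414 f 35.27512287197169 depth 53.900000000000006 t 11.275
lifted w 33.5796794435305 F [-0.2  0.1 -1.2]
held w 33.83661537615138
down F [-0.9 -0.   2.7]
t 16.0833
[ 597.5 -182.3   91.9] 137
[ 592.3 -250.2   92. ] 136
[ 585.3 -319.    91.7] 143
```

View pics/p1.png

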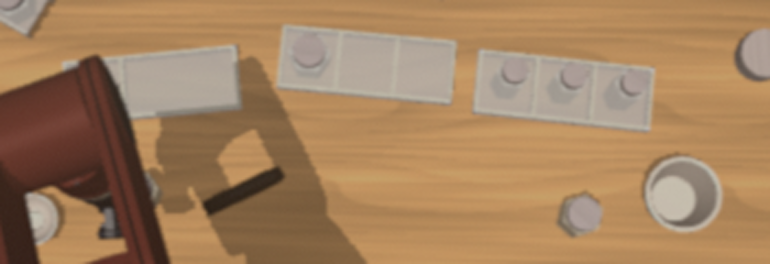

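View pics/s1.png

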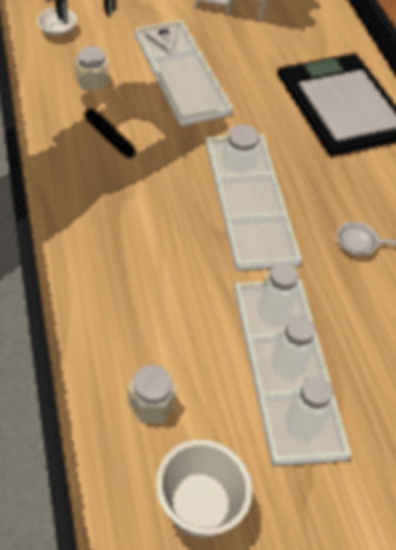

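Both slim jars stand upright, centred in the bays of the right-hand tray. In the top crop their caps sit at about (573,75) and (632,82). Cap heights match the secured jar. The squat jars are next.

```bash
python3 - <<'E'
from h import *
pick((457.3,257.8),10+35,5,72,35)
w=manip.read_gripper_width(); assert 41<w<51,w
place((622,-12),14+35,-4.9,66)
pick((437,-269),10+35,17,72,35)
w=manip.read_gripper_width(); assert 41<w<51,w
place((616,-82),14+35,-4.9,66)
manip.reach([463.5,-133,150+D],q(10))
c=manip.read_camera("top"); cv2.imwrite("pics/p2.png",cv2.resize(c["img"][100:220,170:520,::-1],None,fx=2.2,fy=2.2,interpolation=cv2.INTER_CUBIC))
X=cloud(c); m=(X[...,2]>54)&(X[...,2]<75)&(abs(X[...,0]-620)<45)&(abs(X[...,1]+12)<115)
n,l,st,ct=cv2.connectedComponentsWithStats(m.astype(np.uint8))
for i in range(1,n):
    if st[i,4]>20: print(X[l==i].mean(0).round(1),st[i,4])
b=(c["img"].max(2)<70)&(abs(X[...,0]-463)<50)&(abs(X[...,1]-134)<60)
print("pestle",X[b&(X[...,2]>24)].mean(0).round(1))
E
```

```text
at [457.8 257.8 199.1] q6 0.27575916723074495 53.900000000000006
grip w 43.52954119777942 f 36.033832635730505 depth 53.900000000000006 t 20.0
lifted w 43.563236921477426 F [-0.5 -0.2 -1.8]
held w 43.6845794093677
down F [-3.3  0.3  5. ]
t 24.9333
at [ 437.5 -268.7  199. ] q6 -1.0013983471176269 53.900000000000006
grip w 43.389383839634675 f 36.53615278657526 depth 53.900000000000006 t 27.7167
lifted w 43.18806881191414 F [ 0.4  0.6 -1.8]
held w 43.075280786390806
down F [-2.2  0.1  4.6]
t 32.3917
[626.1  57.1  63.7] 196
[620.7 -10.6  63.7] 198
[615.3 -81.5  63.8] 197
pestle [462.2 134.2  29.8]
```

View pics/p2.png

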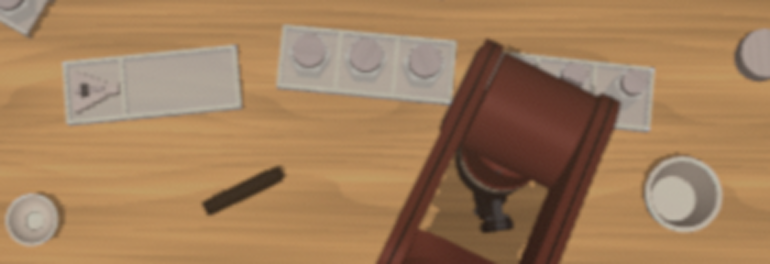

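The three squat caps at about (310,50), (366,53) and (425,60) in the crop are all at the same height, so both squat jars are placed. The pestle at (245,190) is untouched, and it goes next.

```bash
python3 - <<'E'
from h import *
pick((463,134),34,26.7,42,60)
w=manip.read_gripper_width(); assert 17<w<23,w
place((596.9,216.2),38,6.4,30)
manip.reach([400,-120,300],q(0)); manip.wait(.3)
c=manip.read_camera("top"); cv2.imwrite("pics/p3.png",cv2.resize(c["img"][100:220,170:520,::-1],None,fx=2.2,fy=2.2,interpolation=cv2.INTER_CUBIC))
s=manip.read_camera("side"); cv2.imwrite("pics/s3.png",cv2.resize(s["img"][110:370,280:460,::-1],None,fx=2.2,fy=2.2,interpolation=cv2.INTER_CUBIC))
X=cloud(c); b=(c["img"].max(2)<70)&(abs(X[...,0]-597)<45)&(abs(X[...,1]-216)<68); w=X[b]
print("pestle",w.mean(0).round(1),w.min(0).round(),w.max(0).round(), b.sum(), manip.read_t())
E
```

```text
at [463.3 133.4 188. ] q6 -0.3484502025449342 53.900000000000006
grip w 18.134842526559066 f 59.171130917966366 depth 53.900000000000006 t 35.825
lifted w 17.825083634178227 F [-0.6 -0.1 -1.6]
held w 18.06729113258164
down F [-3.2 -0.5  5.8]
t 39.9667
pestle [595.2 216.8  32.9] [584. 168.  24.] [606. 264.  40.] 209 41.8667
```

View pics/p3.png

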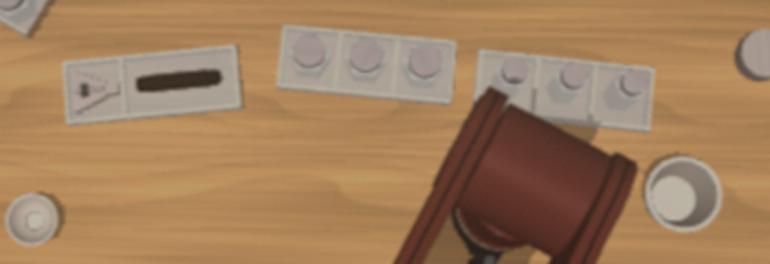

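View pics/s3.png

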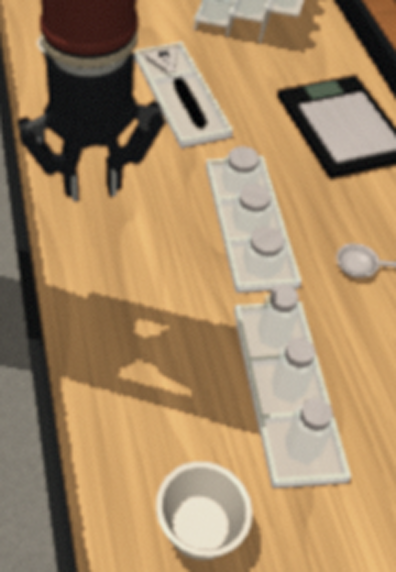

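The pestle lies flat in the long bay (crop (178,80), mean z 33 against 34 expected). All the jars are upright, the mortar at (682,192) hasn't moved, and the gripper is clear of everything.

```bash
python3 -c "
from plant import manip
print(manip.job_done())"
```

```text
the job is handed in; nothing more can be done
None
```

The job is handed in at about 42 s of the 128 s: both slim jars, both squat jars and the pestle are in their bays, placed in the order asked, with the jars upright and the mortar unmoved in the final pictures.

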